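# Sort tie screws by thread hand in two test nuts

## Task

The two winged tie screws of the casting ring got mixed up in the rack: one has a right-hand thread, the other a left-hand one, and so have the two test nuts on the steel plate, unmarked. Try the screws in the nuts to find which belongs where, screw each one into the nut that takes it until its collar rests on the nut, and let go. Leave the bowl, the plasterer's float and the tape measure where they are.

Things in the scene. Friction and masses are not known exactly. Their poses are not given: they have to be found in the camera images.
- fixture: Fixed dark steel plate 120 (x) by 270 (y) by 8 thick, lying on the table; origin at the centre of its underside. Carries two upright test nuts on its y axis, 60 either side of the centre. Position and yaw vary, and it may be on either side of the robot, the rack on the other.
- nut_1 (a point): Centre of the open top of the nut at the fixture's +y end: upright steel hexagon, 66 across flats, 48 tall, top 56 above the table, bore 39, its mouth widened to 44 for the top 6. Axes as the fixture. Its two thread starts lie 6 below the top on the +x and -x sides. One nut is right-hand, one left-hand, varying, nothing outside shows it. In the wrong nut the collar stays 13 or more above the top however it is turned.
- nut_2 (a point): Centre of the open top of the nut at the fixture's -y end: upright steel hexagon, 66 across flats, 48 tall, top 56 above the table, bore 39, its mouth widened to 44 for the top 6. Axes as the fixture. Its two thread starts lie 6 below the top on the +x and -x sides. One nut is right-hand, one left-hand, varying, nothing outside shows it. In the wrong nut the collar stays 13 or more above the top however it is turned.
- rack: Fixed wooden rack on four legs, 100 (x) by 240 (y), top surface 65 above the table, 10 thick; origin at the centre of its foot. Two holes 41 across, on its y axis 60 either side of the centre, each with a screw hanging in it by the collar.
- fit (a point): Point on the table plane at the fixture's middle: how a fit feels. Right hand: with the wing 40 deg anticlockwise of the fixture's y axis the screw drops till the collar is some 8 above the nut; turned clockwise it sinks, and the collar can rest on the nut once the wing is 30 to 55 deg clockwise past that axis. Left hand: mirrored. Half a turn is the same. Play: 3.5 up-down, 2.5 sideways.
- screw_a_wing (a point): Centre of the flat wing grip of a steel tie screw. z up along the screw, x along the wing's width (46), y across its thickness (12); the wing reaches 22 above and 22 below this point. Starts upright, hung by its collar in either hole of the rack. One screw is right-handed (in clockwise, seen from above), the other left-handed: which is not told; they differ only in the thread's slope.
- screw_b_wing (a point): Centre of the flat wing grip of a steel tie screw. z up along the screw, x along the wing's width (46), y across its thickness (12); the wing reaches 22 above and 22 below this point. Starts upright, hung by its collar in either hole of the rack. One screw is right-handed (in clockwise, seen from above), the other left-handed: which is not told; they differ only in the thread's slope.
- screw_a: Same screw and axes; origin at the centre of its collar's flat underside, 30 below the wing's centre; collar 48 across, 6 thick. Below: core 16 across with a coarse rope thread 34 across, two-start, 44 advance per turn, whose two ends lie 22 below the collar on the +y and -y sides, then a plain nose, tip 44 below the collar. About 0.38 kg.
- screw_b: Same screw and axes; origin at the centre of its collar's flat underside, 30 below the wing's centre; collar 48 across, 6 thick. Below: core 16 across with a coarse rope thread 34 across, two-start, 44 advance per turn, whose two ends lie 22 below the collar on the +y and -y sides, then a plain nose, tip 44 below the collar. About 0.38 kg.
- bowl: Bystander: blue glazed bowl with tile pieces, 132 across, 50 high; origin under its centre. Not to be moved.
- float: Bystander: wooden plasterer's float 70 by 160, 46 high with its handle; origin under its centre. Not to be moved.
- tape: Bystander: yellow tape measure 60 by 34 by 58 high; origin under its centre. Not to be moved.
Mind the look-alikes: they are no part of the job. Leave any purple or red look-alike of the screw_a alone.

How it is judged:
By the outcome, as a careful person would: the job done as asked, in the order asked, and still so for the second after the job is handed in, with the robot touching nothing.
It also fails if it takes over 72 s, if anything falls off the work surface, if the arm or the gripper's body presses on something with over 40 N, if the wrist force passes 120 N, or if a joint passes its speed limit or range.

## Robot

A 7-joint arm with a two-finger parallel gripper is mounted at the origin on the work surface. World frame = base frame: x ahead of the robot, y to its left, z up, the work surface at z = 0. Lengths are in m, angles in degrees, forces in N, time in s.
With the tool pointing down it reaches from about 0.425 to 0.925 m from the base axis. Payload 6.8 kg.
Tool frame: the origin (TCP) lies on the mounting face of the last link; the fingertips stand 173 mm ahead of it and the grasp point (between the pads) lies 155 mm ahead of it; z points along the fingers, y is the direction in which the jaws open and shut (so a half turn about z gives the same grasp; the last joint's range is limited). The gripper opens to 85 mm and grips with 20 to 120 N. Pads are 22 mm wide; open, the fingers measure 114 mm over their backs; the gripper's body (76 mm by 85 mm) begins 54 mm behind the grasp point. The pads swing forward as they close: fully open they stand 13 mm farther back than shut.
Start: joints at [65.77, 27.33, 1.283, 89.118, -0.659, 63.558, -4.761], TCP at [0.209, -0.642, 0.405] pointing down, gripper open.
Joint ranges: [-169.35, 169.35], [-19.33, 120.38], [-80.79, 83.38], [13.8, 139.57], [-78.32, 258.32], [9.67, 109.79], [-169.56, 169.56]. Speed limits (degrees/s): [136.94, 136.94, 180, 180, 180, 180, 180].

## Interface

Orientations are given as [roll, pitch, yaw] about the fixed x, y, z axes, in that order (R = Rz(yaw) Ry(pitch) Rx(roll)).
In Python, from cell import sense, get_image, camera_info, hand_in gives the robot as it stands.
- The arm moves only by the shell command python3 -m jog 'ROWS' [OPENING] [FORCE]. ROWS is JSON, a list that holds one entry, the list of rows, each a list of 4 numbers: the shift along the tool's x, y, z in cm, then the turn about the tool's z in rad. In form: [[[tx, ty, tz, twist], ...]]. A call has 1 to 5 rows; each row shifts and turns the commanded pose from where the row before left it, along the tool's axes as they then stand; what a row does not reach is not made up. A row lasts 1/8 s, in which the tool goes at most 62.5 mm and 10.7 degrees, less where a joint would pass 70% of its speed; a pose out of reach is approached as far as the arm can. A call with a gripper value outside its range is refused whole. OPENING is the closure, from -1 (fully open) to 1 (shut), so that 0 is half open, set as the call begins (- or left out, the last holds). The fingers move at their own pace and stop on an object; FORCE is the grip in N (left out, the last holds). Time passes only in rows, so rows that do not move let the fingers close. It gives the time, the measured TCP pose, the force and the opening at its end, in the units of the state.
- sense(): the state, without advancing time (a new reading comes with each control period).
- get_image(name): name is "scene" or "side" or "wrist"; returns (picture, depth): 480x640x3 uint8, red, green, blue; 480x640 float32, m along the optical axis (not along the pixel's ray), 0 where there is no reading.
- camera_info(name): a dict with "fovy" (degrees; the focal length in pixels is half the picture's height over the tangent of half this angle, whatever the lens; pixels are square), "cx", "cy" (the principal point, pixels), "pose" (4x4, takes a point from camera to world coordinates); the wrist camera has in their place "T_tool_cam" (4x4, takes a point from camera to tool coordinates, whose origin is the TCP and whose axes are the flange's). Camera axes: x right, y down, z forward; pixel columns grow to the right and rows downward; lengths in m; the calibration is good to about 2 mm. A picture is of the moment at which its call begins: read the wrist's pose just before it. camera_info takes no time and is no camera call.
- hand_in(): hands the job in, once; it reports no verdict.
The state is a dict: "time_s": time; "joint_pos": joint angles; "joint_velocities": joint speeds; "joint_torque": joint torques, N m; "ee_pos": TCP position; "tcp_rot": TCP orientation; "wrist_force": force on the tool from outside, world axes, zero at the start; "wrist_torque": the same for the moment, N m; "gripper_width": opening from 0.0 (shut) to 1.0 (fully open).
Only numpy, scipy, OpenCV 4.12 (cv2) and the standard library are available. Lean on these libraries where they do the work, as an engineer would, in place of code of your own. Each camera call takes 0.05 s, during which the arm holds its last target. There are 200 camera calls.

## Working session

There is one attempt and no reset: what is moved stays moved. The work goes in short steps, Python scripts to look and compute and a shell command to move; the robot and the scene stay as the last step left them, time stands still between calls to the robot, and variables do not carry over. Pictures are saved under pics/ and viewed, about 8 in all and at most 12, crops included, and the job is handed in when it is done.

```bash
mkdir -p pics; ls
cat > h.py <<'E'
import numpy as np, cv2
from cell import sense,get_image,camera_info
def K(n):
    i=camera_info(n); f=240/np.tan(np.radians(i["fovy"]/2)); return f,i["cx"],i["cy"],i
from scipy.spatial.transform import Rotation as R
def toolT(s=None):
    s=s or sense(); T=np.eye(4); T[:3,:3]=R.from_euler('xyz',s["tcp_rot"],degrees=True).as_matrix(); T[:3,3]=s["ee_pos"]; return T
def cloud(n,d,T):
    f,cx,cy,i=K(n); v,u=np.mgrid[:480,:640]
    P=np.stack([(u-cx)/f*d,(v-cy)/f*d,d],-1); return P@T[:3,:3].T+T[:3,3]
def grab(n):
    s=sense(); im,d=get_image(n); i=camera_info(n)
    T=np.array(i["pose"]) if "pose" in i else toolT(s)@np.array(i["T_tool_cam"])
    return im,d,T,cloud(n,d,T)
E
python3 - <<'E'
from h import *
print(sense())
for n in("scene","side","wrist"):
    im,d,T,P=grab(n); np.savez(""+n,im=im,d=d,T=T,P=P)
    print(n,{k:np.round(v,3).tolist() for k,v in camera_info(n).items() if not isinstance(v,str)})
    cv2.imwrite(f"pics/{n}0.png",im[:,:,::-1])
E
```

```text
pics
{'time_s': 0.0, 'joint_pos': array([65.77032131, 27.37720624,  1.28028417, 89.17913655, -0.65869047,
       63.55773535, -4.76096117]), 'joint_velocities': array([ 0.01857705, -0.00707214, -0.11128439,  0.01683372, -0.02582191,
       -0.15564246,  0.02849106]), 'joint_torque': array([-4.97675937e-04, -5.96438026e+01,  1.60768960e+00, -2.81189364e+01,
        1.24645833e-02,  9.53784096e-03,  1.07227901e-06]), 'ee_pos': array([ 0.20890812, -0.6415652 ,  0.40370293]), 'tcp_rot': array([-1.79893598e+02,  8.32496572e-03,  1.80373749e+01]), 'wrist_force': array([-0.07702322, -0.47136532, -0.04489252]), 'wrist_torque': array([ 0.0025844 ,  0.02550553, -0.01769742]), 'gripper_width': 0.9981130593455486}
scene {'fovy': 50.757, 'cx': 322.271, 'cy': 239.224, 'pose': [[-0.024, 0.707, -0.706, 1.383], [1.0, 0.029, -0.004, -0.047], [0.018, -0.706, -0.708, 0.919], [0.0, 0.0, 0.0, 1.0]]}
side {'fovy': 54.157, 'cx': 319.409, 'cy': 239.661, 'pose': [[0.904, -0.293, 0.312, 0.286], [-0.428, -0.603, 0.673, -0.644], [-0.009, -0.741, -0.671, 0.656], [0.0, 0.0, 0.0, 1.0]]}
wrist {'fovy': 67.324, 'cx': 325.886, 'cy': 242.166, 'T_tool_cam': [[-0.0, -0.961, -0.275, 0.07], [1.0, -0.0, 0.001, -0.001], [-0.001, -0.275, 0.961, 0.031], [0.0, 0.0, 0.0, 1.0]]}
```

View pics/scene0.png

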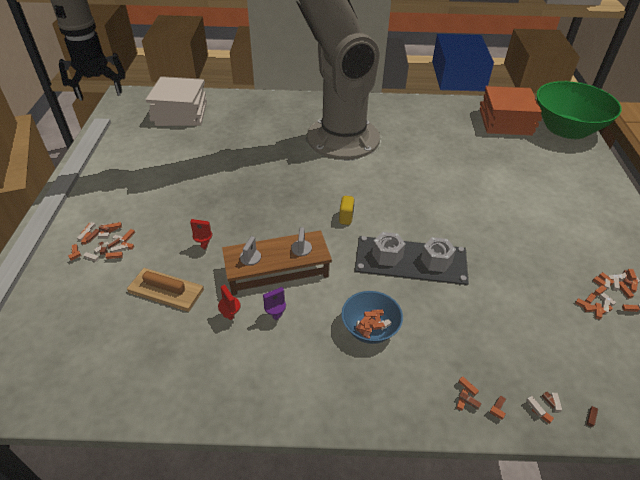

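View pics/side0.png

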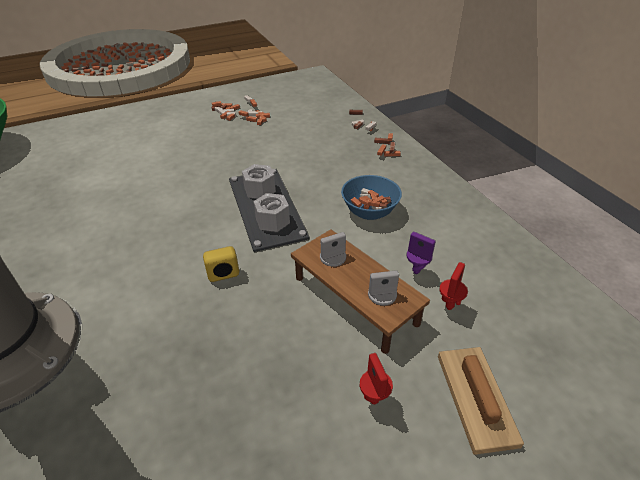

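Targets: the grey wings at scene (250,250) and (303,242), or side (333,250) and (383,287). Look-alikes to leave alone: red at scene (201,233) and (229,302), purple at (274,303). The nuts are at scene (389,247) and (438,252). Next I measure with the depth images.

Run:
```python
from h import *
def load(n): z=np.load(n+".npz"); return z["im"],z["P"]
for n,boxes in (("scene",{"A":(235,230,268,262),"B":(285,222,316,254),"n1":(368,225,412,275),"n2":(415,230,465,280),"plate":(345,225,475,290),"rack":(215,225,335,295)}),
 ("side",{"B":(318,230,348,264),"A":(366,266,400,304),"nX":(250,190,292,235),"nY":(240,160,280,200),"plate":(225,155,310,255),"rack":(288,228,432,340)})):
    im,P=load(n)
    for k,(a,b,c,d) in boxes.items():
        p=P[b:d,a:c].reshape(-1,3); col=im[b:d,a:c].reshape(-1,3).astype(int); sat=np.ptp(col,axis=1)
        if k in"AB": m=(p[:,2]>.080)&(p[:,2]<.125)&(sat<40)
        elif k[0]=="n": m=(p[:,2]>.051)&(p[:,2]<.064)
        elif k=="plate": m=(p[:,2]>.0)&(p[:,2]<.07)&(col.max(1)<95)
        else: m=(p[:,2]>.055)&(p[:,2]<.074)&(sat>40)
        q=p[m]; r=cv2.minAreaRect((q[:,:2]*1000).astype(np.float32))
        print(n,k,len(q),"ctr",np.round(r[0],1),"size",np.round(r[1],1),"ang",round(r[2],1),"med",np.round(np.median(q,0)*1000,1),"zmax",round(q[:,2].max()*1000,1))
```

```text
scene A 212 ctr [ 597.9 -214.5] size [14.3 46.4] ang 69.8 med [ 603.6 -213.7  104.8] zmax 117.2
scene B 143 ctr [564.6 -99.9] size [12.1 47.1] ang 88.2 med [578.8 -99.2 111. ] zmax 118.8
scene n1 359 ctr [523.1 110.4] size [67.5 75.9] ang 55.8 med [525.7 109.2  55.1] zmax 60.5
scene n2 367 ctr [538.3 227.8] size [67.4 74.7] ang 50.3 med [540.1 228.5  55.2] zmax 60.6
scene plate 3509 ctr [509.6 150.9] size [310.6 163.4] ang 82.9 med [554.4 169.1   8.4] zmax 57.4
scene rack 2614 ctr [ 603.1 -158.6] size [149.6 257.1] ang 16.6 med [ 586.9 -159.8   64.1] zmax 73.8
side B 466 ctr [ 561.4 -105.5] size [14.1 45.8] ang 87.6 med [ 559.9 -109.2  102.5] zmax 117.2
side A 553 ctr [ 594.7 -220.1] size [13.5 45.6] ang 73.8 med [ 592.4 -222.8  103.5] zmax 117.4
side nX 440 ctr [521.8 105. ] size [76.4 66.2] ang 81.9 med [522.5 102.7  55.4] zmax 59.3
side nY 463 ctr [532.3 188.7] size [151.2  66. ] ang 84.4 med [532.3 206.6  55.3] zmax 59.6
side plate 3461 ctr [518.1 120.5] size [365.6 151.9] ang 76.1 med [513.3 107.    8.6] zmax 63.8
side rack 4622 ctr [ 620.1 -149.4] size [188.5 242. ] ang 16.2 med [ 570.9 -175.8   65.3] zmax 73.5
```

```bash
cat >> h.py <<'E'
def goal(x,y,z,yaw):
    "remaining shift in present tool axes (cm), then twist (rad) to a TCP goal (mm, deg)"
    s=sense(); T=toolT(s); d=T[:3,:3].T@(np.array([x,y,z])/1000-T[:3,3])*100
    w=-np.radians((yaw-s["tcp_rot"][2]+180)%360-180)
    print("shift cm",np.round(d,2),"twist",round(w,3),"yaw",round(s["tcp_rot"][2],1),"j",np.round(s["joint_pos"],0),"t",round(s["time_s"],2),"F",np.round(s["wrist_force"],1),"w",round(s["gripper_width"],3))
E
python3 -m jog '[[[4.8,-2.7,0,0],[4.8,-2.7,0,0],[4.8,-2.7,0,0],[4.8,-2.7,0,0],[4.8,-2.7,0,0]]]' -1 60
python3 -c "from h import *;goal(596,-217,330,-18)"
```

```text
time_s: 0.78
ee_pos: [0.3964, -0.4377, 0.4046]
tcp_rot: [-180.0, 0.0, 18.0]
wrist_force: [0.2, -0.9, 0.8]
gripper_width: 1.0
shift cm [ 25.81 -14.8    7.46] twist 0.629 yaw 18.0 j [ 45.  20.  -4. 101.   2.  60. -32.] t 0.78 F [ 0.2 -0.9  0.8] w 1.0
```

```bash
python3 -m jog '[[[4.8,-2.8,0,0],[4.8,-2.8,0,0],[4.8,-2.8,0,0],[4.8,-2.8,0,0],[4.8,-2.8,0,0]]]' | head -1
python3 -m jog '[[[1.8,-0.8,2,0.15],[0,0,2,0.16],[0,0,2,0.16],[0,0,1.4,0.16],[0,0,0,0]]]'
python3 - <<'E'
from h import *
goal(596,-217,330,-18)
im,d,T,P=grab("wrist"); cv2.imwrite("pics/w1.png",im[:,:,::-1]); np.savez("w1",im=im,P=P)
sat=np.ptp(im.astype(int),axis=2)
m=((P[:,:,2]>.085)&(P[:,:,2]<.125)&(sat<40)).astype(np.uint8)
n,l,st,c=cv2.connectedComponentsWithStats(m)
for k in range(1,n):
    if st[k,4]>150:
        q=P[l==k]; r=cv2.minAreaRect((q[:,:2]*1000).astype(np.float32)); print(c[k].round(),st[k],r,np.median(q,0))
E
```

```text
time_s: 1.4
time_s: 2.02
ee_pos: [0.5945, -0.2182, 0.3293]
tcp_rot: [180.0, 0.2, -18.0]
wrist_force: [0.2, -0.3, 0.6]
gripper_width: 1.002
shift cm [ 0.11 -0.16 -0.07] twist 0.001 yaw -18.0 j [ 16.  28.  -2.  99.   1.  53. -94.] t 2.02 F [ 0.2 -0.3  0.6] w 1.002
[325. 261.] [ 314  217   23   90 1863] ((595.9696655273438, -217.0270233154297), (12.393691062927246, 45.350589752197266), 72.55831146240234) [ 0.60016578 -0.21819502  0.11456962]
[152. 335.] [137 319  34  33 302] ((583.1179809570312, -102.30780029296875), (4.129435062408447, 10.116518020629883), 4.597476959228516) [ 0.58430082 -0.10290071  0.10487195]
```

View pics/w1.png

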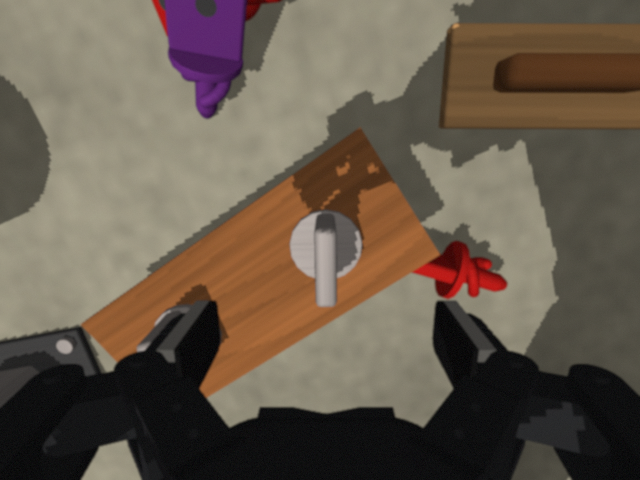

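The picture shows the grey wing at (325,261), upright between the open fingers. The red and purple look-alikes are off to the sides. I descend, grip and lift.

```bash
python3 -m jog '[[[0.1,-0.15,1.5,0],[0,0,2,0],[0,0,2,0],[0,0,2,0],[0,0,0,0]]]' 
python3 -m jog '[[[0,0,0,0],[0,0,0,0],[0,0,0,0],[0,0,0,0],[0,0,0,0]]]' 1 80
python3 -m jog '[[[0,0,0,0],[0,0,-2,0],[0,0,-3,0],[0,0,-3,0],[0,0,-3,0]]]' 
python3 -m jog '[[[0,0,-1,0],[0,0,0,0]]]'
python3 - <<'E'
from h import *
goal(596,-217,374,-18)
im,d,T,P=grab("side"); a=im[140:320,290:470]; cv2.imwrite("pics/s1.png",cv2.resize(a[:,:,::-1],None,fx=3.3,fy=3.3,interpolation=cv2.INTER_CUBIC))
E
```

```text
time_s: 2.7
ee_pos: [0.5954, -0.2172, 0.2532]
tcp_rot: [180.0, 0.2, -18.0]
wrist_force: [0.2, 0.6, 0.4]
gripper_width: 0.998
time_s: 3.32
ee_pos: [0.5965, -0.2176, 0.2563]
tcp_rot: [180.0, -0.1, -18.1]
wrist_force: [-1.2, -1.6, 3.8]
gripper_width: 0.129
time_s: 3.95
ee_pos: [0.5959, -0.2172, 0.3668]
tcp_rot: [-180.0, 0.1, -18.1]
wrist_force: [0.1, -0.7, -4.5]
gripper_width: 0.128
time_s: 4.2
ee_pos: [0.5962, -0.2174, 0.3759]
tcp_rot: [180.0, -0.0, -18.1]
wrist_force: [0.2, -0.1, -4.5]
gripper_width: 0.129
shift cm [-0.03 -0.03  0.19] twist -0.001 yaw -18.1 j [ 16.  25.  -2.  97.   1.  58. -95.] t 4.2 F [ 0.2 -0.1 -4.5] w 0.129
```

View pics/s1.png

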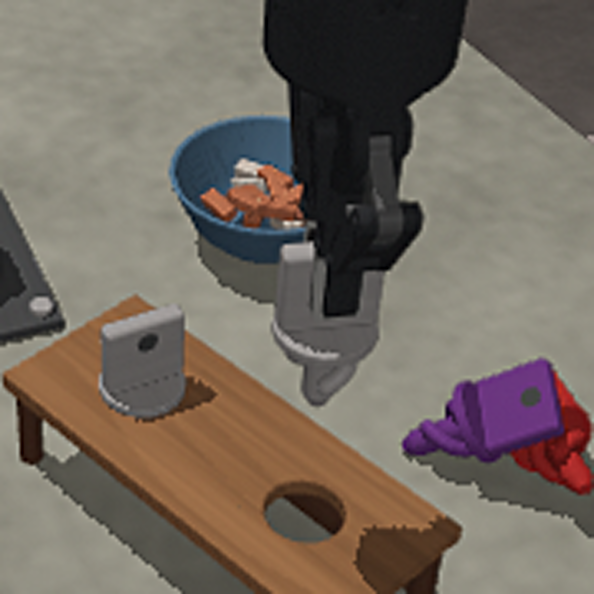

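```bash
python3 -m jog '[[[-2.1,-4.1,-0.5,0],[-2.1,-4.1,-0.5,0],[-2.1,-4.1,0,0],[-2.1,-4.1,0,0],[-2.1,-4.1,0,0]]]'|head -1
python3 -m jog '[[[-2,-4.2,0,-0.1],[0,0,0,-0.18],[0,0,0,-0.18],[0,0,0,-0.18],[0,0,0,-0.18]]]' |head -1
python3 -m jog '[[[0,0,0,-0.18],[0,0,0,-0.18],[0,0,0,-0.18],[0,0,0,-0.18],[0,0,0,-0.18]]]' |head -1
python3 -m jog '[[[0,0,0,-0.18],[0,0,0,-0.18],[0,0,0,-0.18],[0,0,0,-0.18],[0,0,0,0]]]' |head -1
python3 - <<'E'
from h import *
goal(522.5,107.7,310,122.6)
im,d,T,P=grab("wrist"); cv2.imwrite("pics/w2.png",im[:,:,::-1]); np.savez("w2",im=im,P=P)
m=((P[:,:,2]>.051)&(P[:,:,2]<.062)&(d>0)).astype(np.uint8)
n,l,st,c=cv2.connectedComponentsWithStats(m)
for k in range(1,n):
    if st[k,4]>300:
        q=P[l==k]; r=cv2.minAreaRect((q[:,:2]*1000).astype(np.float32)); print(c[k].round(),st[k],np.round(r[0],1),np.round(r[1],1),r[2],np.median(q,0), cv2.minEnclosingCircle((q[:,:2]*1000).astype(np.float32)))
im,d,T,P=grab("side"); a=im[120:300,230:410]; cv2.imwrite("pics/s2.png",cv2.resize(a[:,:,::-1],None,fx=3.3,fy=3.3,interpolation=cv2.INTER_CUBIC))
E
```

```text
time_s: 4.88
time_s: 5.5
time_s: 6.12
time_s: 6.75
shift cm [6.05 0.09 7.43] twist -0.017 yaw 121.6 j [ 15.  21. -34. 105.  13.  58.   7.] t 6.75 F [ 0.3 -1.  -4.4] w 0.127
[426.  38.] [ 376    0  103   74 3286] [541.1 217.1] [74.9 49.4] 32.58875274658203 [0.54816751 0.21194322 0.05587502] ((535.3538818359375, 225.86599731445312), 37.88015365600586)
[326. 151.] [ 279  106   94   91 3721] [521.4 107.2] [75.2 66.1] 23.29840087890625 [0.52041965 0.10913818 0.05602022] ((521.3328247070312, 107.2531509399414), 37.72850036621094)
[116. 167.] [  77  131   78   71 2903] [381.9   7.6] [32.7 58.8] 82.40681457519531 [0.38245226 0.00918465 0.05748407] ((381.1425476074219, 7.436155319213867), 30.903820037841797)
```

View pics/w2.png

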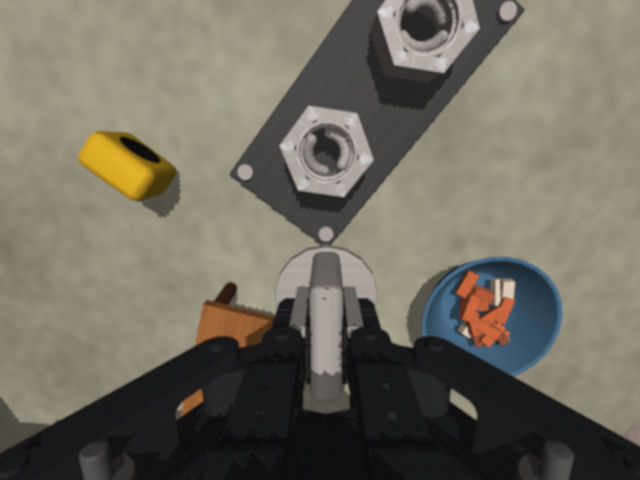

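The picture shows nut 1 at (326,151) and nut 2 at (426,30). The screw in the jaws has its wing at (325,320). I move over nut 1 and lower.

```bash
python3 -m jog '[[[3,0,0,-0.017],[3.05,-0.03,1,0],[0,0,3,0],[0,0,3,0],[0,0,0,0]]]'
python3 -m jog '[[[0,0,2,0],[0,0,2,0],[0,0,0.5,0],[0,0,0,0]]]'
python3 -m jog '[[[0,0,0.2,0],[0,0,0.2,0],[0,0,0.2,0],[0,0,0,0]]]'
python3 -c "from h import *;goal(521.4,107.2,255,122.6)"
```

```text
time_s: 7.48
ee_pos: [0.52, 0.1076, 0.3138]
tcp_rot: [-179.7, -0.1, 122.7]
wrist_force: [-0.1, 0.6, -3.4]
gripper_width: 0.124
time_s: 7.98
ee_pos: [0.5218, 0.1076, 0.2716]
tcp_rot: [179.9, 0.0, 122.7]
wrist_force: [0.9, 0.5, -3.8]
gripper_width: 0.13
time_s: 8.48
ee_pos: [0.5216, 0.1078, 0.2668]
tcp_rot: [180.0, 0.1, 122.8]
wrist_force: [-6.3, -1.2, 15.7]
gripper_width: 0.125
shift cm [-0.04 -0.05  1.18] twist 0.003 yaw 122.8 j [  7.  28. -32. 114.  21.  44.  -4.] t 8.47 F [-6.3 -1.2 15.7] w 0.125
```

View pics/s2.png

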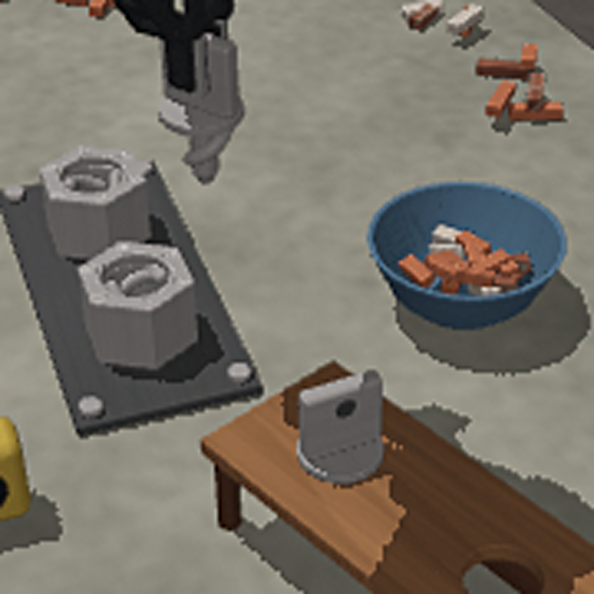

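Contact came with the collar about 20 mm above the nut, so this is not a right-hand/right-hand fit. I raise slightly, turn to the left-hand start (yaw 42.6) and probe.

```bash
python3 -m jog '[[[0,0,-1,0],[0,0,0,0.175],[0,0,0,0.175],[0,0,0,0.175],[0,0,0,0.175]]]'|head -1
python3 -m jog '[[[0,0,0,0.175],[0,0,0,0.175],[0,0,0,0.175],[0,0,0,0.175],[0,0,0,0]]]'
python3 -m jog '[[[0,0,0.8,0],[0,0,0.3,0],[0,0,0.2,0],[0,0,0,0]]]'
python3 -c "from h import *;goal(521.4,107.2,255,42.6)"
```

```text
time_s: 9.1
time_s: 9.72
ee_pos: [0.5216, 0.1074, 0.2749]
tcp_rot: [180.0, -0.0, 42.6]
wrist_force: [0.4, -0.1, -4.4]
gripper_width: 0.13
time_s: 10.22
ee_pos: [0.5224, 0.1074, 0.2657]
tcp_rot: [179.9, -0.1, 42.5]
wrist_force: [-12.3, -1.9, 38.0]
gripper_width: 0.128
shift cm [-0.09 -0.05  1.07] twist -0.002 yaw 42.5 j [ -8.  25. -13. 115.   9.  41. -74.] t 10.22 F [-12.3  -1.9  38. ] w 0.128
```

```bash
python3 -m jog '[[[0,0,-0.4,0],[-0.15,-0.13,0,0],[0,0,0.2,0],[0,0,0,0]]]'
python3 -m jog '[[[0,0,0.15,0],[0,0,0.1,0],[0,0,0,0]]]'
python3 - <<'E'
from h import *
goal(521.4,107.2,255,42.6)
im,d,T,P=grab("side"); np.savez("s3",im=im,P=P)
a=im[140:260,230:350]; cv2.imwrite("pics/s3.png",cv2.resize(a[:,:,::-1],None,fx=5,fy=5,interpolation=cv2.INTER_CUBIC))
E
```

```text
time_s: 10.72
ee_pos: [0.5214, 0.1073, 0.2663]
tcp_rot: [179.8, -0.3, 42.5]
wrist_force: [-1.6, -2.3, 22.7]
gripper_width: 0.122
time_s: 11.1
ee_pos: [0.5215, 0.1075, 0.2659]
tcp_rot: [179.8, -0.3, 42.5]
wrist_force: [-8.9, -3.5, 43.7]
gripper_width: 0.131
shift cm [-0.03  0.01  1.09] twist -0.002 yaw 42.5 j [ -8.  25. -13. 115.   9.  41. -74.] t 11.1 F [-8.9 -3.5 43.7] w 0.131
```

View pics/s3.png

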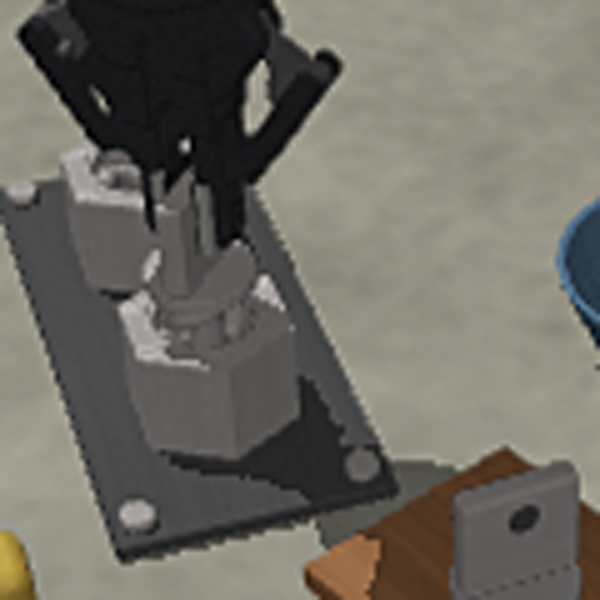

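The picture shows the collar at (210,285) looking tilted, its right side higher. The screw probably pivoted in the pads. I lift and measure the tilt.

```bash
python3 -m jog '[[[0,0,-1.5,0],[0,0,-3,0],[0,0,-3,0],[0,0,0,0]]]'
python3 - <<'E'
from h import *
s=sense(); im,d,T,P=grab("wrist"); np.savez("w4",im=im,P=P,d=d)
Tt=toolT(s); Q=(P-Tt[:3,3])@Tt[:3,:3]*1000  # tool coords
sat=np.ptp(im.astype(int),axis=2)
g=(sat<30)&(d>0)&(im.max(2)>70)
m=g&(abs(Q[:,:,1])<26)&(abs(Q[:,:,0])<30)&(Q[:,:,2]>125)&(Q[:,:,2]<205)
q=Q[m]
for lo in range(125,205,5):
    k=q[(q[:,2]>=lo)&(q[:,2]<lo+5)]
    if len(k)>5: print(lo,len(k),"x",k[:,0].min().round(1),k[:,0].max().round(1),"y",k[:,1].min().round(1),k[:,1].max().round(1))
cv2.imwrite("pics/w4.png",im[160:480,160:480,::-1])
# wing top edge: min z per x
w=q[(abs(q[:,1])<5)&(q[:,2]<160)]
for x in range(-24,26,4):
    k=w[(w[:,0]>=x)&(w[:,0]<x+4)]
    if len(k)>3: print("x",x,len(k),"ztop",np.percentile(k[:,2],10).round(1))
E
```

```text
time_s: 11.65
ee_pos: [0.5199, 0.1073, 0.337]
tcp_rot: [179.9, -0.1, 42.5]
wrist_force: [-0.1, -0.1, -3.6]
gripper_width: 0.13
125 28 x -10.8 13.4 y -20.6 25.6
130 42 x 7.3 13.7 y -25.8 25.5
135 238 x -18.5 20.2 y -12.3 10.4
140 3656 x -22.3 23.6 y -20.1 17.7
145 335 x 7.0 23.5 y -20.2 18.0
150 291 x 7.3 23.5 y -20.0 17.9
155 247 x 7.2 23.5 y -20.1 17.9
160 217 x 7.5 23.4 y -20.0 10.8
165 206 x 7.2 23.2 y -18.8 10.9
170 97 x 11.2 23.3 y -6.7 8.7
175 89 x 20.1 23.2 y -6.9 4.8
180 912 x -4.0 24.1 y -24.1 22.3
185 1757 x -4.6 24.2 y -24.8 22.4
190 16 x 11.8 23.5 y -21.6 17.9
x -24 65 ztop 141.1
x -20 247 ztop 140.6
x -16 252 ztop 140.6
x -12 241 ztop 140.6
x -8 259 ztop 140.6
x -4 255 ztop 140.6
x 0 268 ztop 140.6
x 4 273 ztop 140.5
x 8 289 ztop 140.5
x 12 307 ztop 140.5
x 16 317 ztop 140.6
x 20 706 ztop 141.5
```

View pics/w4.png

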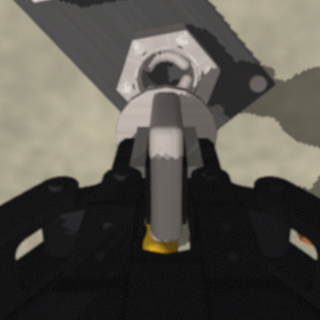

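The screw is upright: the wing top is flat at 140.6 mm ahead of the TCP, so the collar underside is about 192.6 mm ahead. The collar therefore stopped about 17.5 mm or more above nut 1 in both tries, which means nut 1 is wrong for this screw. On to nut 2.

```bash
python3 -m jog '[[[4.1,-0.9,-1.5,-0],[4.1,-0.9,-1.5,0],[0,0,0,-0.175],[0,0,0,-0.175],[0,0,0,-0.175]]]'|head -1
python3 -m jog '[[[0,0,0,-0.175],[0,0,0,-0.175],[0,0,0,-0.175],[0,0,0,-0.175],[0,0,0,-0.175]]]'|head -1
cat > m.py <<'E'
from h import *
import sys
s=sense(); im,d,T,P=grab("wrist"); Tt=toolT(s); Q=(P-Tt[:3,3])@Tt[:3,:3]*1000
m=((P[:,:,2]>.051)&(P[:,:,2]<.062)&(d>0)).astype(np.uint8)
n,l,st,c=cv2.connectedComponentsWithStats(m)
for k in range(1,n):
    if st[k,4]>800:
        q=P[l==k]; r=cv2.minAreaRect((q[:,:2]*1000).astype(np.float32)); print("top56",st[k],np.round(r[0],1),np.round(r[1],1),round(r[2],1))
sat=np.ptp(im.astype(int),axis=2); g=(sat<30)&(d>0)&(im.max(2)>70)
w=Q[g&(abs(Q[:,:,1])<5)&(abs(Q[:,:,0])<28)&(Q[:,:,2]>130)&(Q[:,:,2]<160)]
print("wing x",w[:,0].min().round(1),w[:,0].max().round(1),"ztop",np.percentile(w[:,2],10).round(1))
k=Q[g&(abs(Q[:,:,0])<30)&(abs(Q[:,:,1])<28)&(Q[:,:,2]>180)&(Q[:,:,2]<195)]
A=np.c_[k[:,:2],np.ones(len(k))]; print("collar plane dz/dx,dy,z0",np.linalg.lstsq(A,k[:,2],rcond=None)[0].round(3),"circ",cv2.minEnclosingCircle(k[:,:2].astype(np.float32)))
E
python3 m.py; python3 -c "from h import *;goal(536.7,226,315,122.6)"
```

```text
time_s: 12.32
time_s: 12.95
top56 [ 279  104  100   98 4473] [535.5 226.7] [75.1 66. ] 23.0
top56 [ 188  227   92   84 3504] [520.5 107. ] [74.3 66.9] 23.5
top56 [   0  244   70   65 2594] [381.3   7.6] [33.9 59.6] 83.6
wing x -22.9 23.9 ztop 140.7
collar plane dz/dx,dy,z0 [2.70000e-02 1.00000e-03 1.85112e+02] circ ((0.6289516091346741, 0.38482195138931274), 23.80373191833496)
shift cm [5.91 0.27 4.82] twist 0.015 yaw 123.5 j [  1.  25. -32. 101.  15.  58.  -3.] t 13.0 F [ 0.8  0.2 -4.8] w 0.127
```

```bash
python3 -m jog '[[[3,0.1,0,0.01],[2.97,0.07,1,0],[0,0,3,0],[0,0,3,0],[0,0,0,0]]]'|head -2
python3 -m jog '[[[0,0,2,0],[0,0,0.5,0],[0,0,0.2,0],[0,0,0,0]]]'
python3 -m jog '[[[0,0,0.3,0],[0,0,0.2,0],[0,0,0,0]]]'
python3 -c "from h import *;goal(535.5,226.7,255,122.6)"
```

```text
time_s: 13.62
ee_pos: [0.5357, 0.226, 0.2922]
time_s: 14.12
ee_pos: [0.5375, 0.2271, 0.2696]
tcp_rot: [180.0, 0.0, 122.1]
wrist_force: [0.1, 0.6, -4.8]
gripper_width: 0.125
time_s: 14.5
ee_pos: [0.5372, 0.227, 0.2641]
tcp_rot: [-180.0, 0.0, 122.1]
wrist_force: [-0.1, -0.4, -5.6]
gripper_width: 0.129
shift cm [ 0.07 -0.16  0.91] twist -0.008 yaw 122.1 j [ -6.  32. -30. 107.  21.  47. -15.] t 14.5 F [-0.1 -0.4 -5.6] w 0.129
```

```bash
python3 -m jog '[[[0,-0.1,0.3,0],[0,0,0.3,0],[0,0,0,0]]]'
python3 -m jog '[[[0,0,0.2,0],[0,0,0.2,0],[0,0,0,0]]]'
python3 -c "from h import *;goal(535.5,226.7,255,122.6)"
```

```text
time_s: 14.88
ee_pos: [0.5363, 0.2265, 0.2578]
tcp_rot: [-180.0, -0.0, 122.1]
wrist_force: [0.2, -0.1, -4.8]
gripper_width: 0.127
time_s: 15.25
ee_pos: [0.5365, 0.2269, 0.2559]
tcp_rot: [180.0, 0.1, 122.1]
wrist_force: [-3.9, -0.9, 9.3]
gripper_width: 0.126
shift cm [ 0.04 -0.1   0.09] twist -0.008 yaw 122.1 j [ -7.  32. -29. 107.  21.  46. -15.] t 15.25 F [-3.9 -0.9  9.3] w 0.126
```

The screw dropped to about 8 mm above nut 2, as a right-hand fit should. I turn clockwise while sinking 7 mm per rad.

```bash
python3 -m jog '[[[0,0,0.09,0.14],[0,0,0.1,0.14],[0,0,0.1,0.14],[0,0,0.1,0.14],[0,0,0,0]]]'
python3 -c "from h import *;goal(535.5,226.7,255,40)"
```

```text
time_s: 15.88
ee_pos: [0.5365, 0.228, 0.2521]
tcp_rot: [179.9, -0.1, 90.0]
wrist_force: [-4.0, 0.2, 8.3]
gripper_width: 0.126
shift cm [-0.12 -0.1  -0.29] twist 0.873 yaw 90.0 j [-13.  31. -21. 108.  16.  44. -43.] t 15.88 F [-4.   0.2  8.3] w 0.126
```

```bash
python3 -m jog '[[[0,0,0.1,0.14],[0,0,0.1,0.14],[0,0,0.1,0.14],[0,0,0.1,0.14],[0,0,0,0]]]'
python3 -m jog '[[[0,0,0.1,0.14],[0,0,0.1,0.14],[0,0,0.05,0.06],[0,0,0,0]]]'
python3 -c "from h import *;goal(535.5,226.7,255,40)"
```

```text
time_s: 16.5
ee_pos: [0.5367, 0.2279, 0.2477]
tcp_rot: [179.9, -0.2, 58.1]
wrist_force: [-2.2, 1.5, 7.2]
gripper_width: 0.127
time_s: 17.0
ee_pos: [0.537, 0.2282, 0.2471]
tcp_rot: [180.0, -0.2, 38.7]
wrist_force: [-7.2, 0.3, 21.9]
gripper_width: 0.129
shift cm [-0.21  0.02 -0.79] twist -0.023 yaw 38.7 j [-23.  30.  -9. 109.   6.  41. -86.] t 17.0 F [-7.2  0.3 21.9] w 0.129
```

```bash
python3 -m jog '[[[0,0,-0.1,0],[0,0,0,0],[0,0,0,0],[0,0,0,0],[0,0,0,0]]]' -0.3
python3 -m jog '[[[0,0,-2,0],[0,0,-3,0],[0,0,-3,0],[0,0,-3,0],[0,0,0,0]]]'
python3 - <<'E'
from h import *
s=sense(); im,d,T,P=grab("wrist"); cv2.imwrite("pics/w5.png",im[:,:,::-1])
m=(np.hypot(P[:,:,0]-.5355,P[:,:,1]-.2267)<.045)&(d>0)
z=P[m][:,2]*1000
print(np.histogram(z,bins=np.arange(48,120,3)))
q=P[m&(P[:,:,2]>.085)]; print(cv2.minAreaRect((q[:,:2]*1000).astype(np.float32)))
goal(563,-102.5,350,-2)
E
```

```text
time_s: 17.62
ee_pos: [0.5364, 0.2265, 0.2446]
tcp_rot: [-180.0, 0.0, 38.5]
wrist_force: [-0.5, -0.7, 0.0]
gripper_width: 0.647
time_s: 18.25
ee_pos: [0.5372, 0.2269, 0.3573]
tcp_rot: [179.9, -0.3, 38.5]
wrist_force: [-0.1, 0.2, -0.3]
gripper_width: 0.651
(array([  42,   44, 2545,  291, 1750,  153,    9,   14,   13,   15,   11,
         12,   13,   18,   13,   20,   21,   24,  275,  943,    1,    0,
          0]), array([ 48,  51,  54,  57,  60,  63,  66,  69,  72,  75,  78,  81,  84,
        87,  90,  93,  96,  99, 102, 105, 108, 111, 114, 117]))
((537.6732788085938, 228.51068115234375), (45.580772399902344, 89.8678970336914), 39.499881744384766)
shift cm [-18.42  27.4    0.54] twist 0.707 yaw 38.5 j [-22.  22.  -9. 104.   4.  54. -84.] t 18.3 F [ 0.7 -0.2  0.1] w 0.652
```

View pics/w5.png

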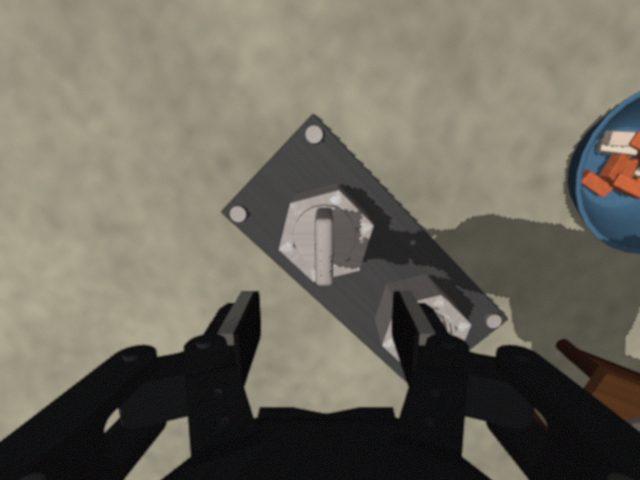

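The picture shows the wing at (324,250) seated in nut 2. Collar top is at about 62 mm and wing top at about 107 mm, so the collar rests on the nut. Now screw B.

```bash
python3 -m jog '[[[-2.7,4,0,0],[-2.7,4,0,0],[-2.7,4,0,0],[-2.7,4,0,0],[-2.7,4,0,0]]]' -1|head -1
python3 -m jog '[[[-2.5,3.7,0,0],[-2.4,3.7,0,0],[0,0,0.6,0.175],[0,0,1,0.175],[0,0,1,0.175]]]' |head -1
python3 -m jog '[[[0,0,0,0.175],[0,0,0,0.01],[0,0,0,0]]]'
python3 - <<'E'
from h import *
im,d,T,P=grab("wrist")
sat=np.ptp(im.astype(int),axis=2)
m=((P[:,:,2]>.085)&(P[:,:,2]<.125)&(sat<40)&(np.hypot(P[:,:,0]-.563,P[:,:,1]+.1025)<.04)).astype(np.uint8)
q=P[m>0]; r=cv2.minAreaRect((q[:,:2]*1000).astype(np.float32)); print(r,len(q))
goal(r[0][0],r[0][1],253,-2)
E
```

```text
time_s: 18.92
time_s: 19.55
time_s: 19.92
ee_pos: [0.5628, -0.1024, 0.3282]
tcp_rot: [180.0, 0.1, -2.0]
wrist_force: [-0.2, -0.1, 0.4]
gripper_width: 0.998
((562.4415283203125, -101.76173400878906), (12.373209953308105, 44.97998046875), 88.71498107910156) 1871
shift cm [-0.04 -0.06  7.54] twist -0.0 yaw -2.0 j [ -0.  23.   6. 108.  -3.  50. -85.] t 19.98 F [-0.1  0.4 -0.5] w 1.0
```

```bash
python3 -m jog '[[[-0.04,-0.06,1.6,-0.012],[0,0,2,0],[0,0,2,0],[0,0,1.9,0],[0,0,0,0]]]' |head -2
python3 -m jog '[[[0,0,0,0],[0,0,0,0],[0,0,0,0],[0,0,0,0],[0,0,0,0]]]' 1 80
python3 -m jog '[[[0,0,0,0],[0,0,-2,0],[0,0,-3,0],[0,0,-3,0],[0,0,-3,0]]]' |tail -2
python3 -m jog '[[[-0.9,-4.2,-0.5,0],[-0.9,-4.2,0,0],[-0.9,-4.2,0,0],[-0.9,-4.2,0,0],[-0.9,-4.1,0,0]]]' |head -1
python3 -m jog '[[[0,0,0,-0.175],[0,0,0,-0.175],[0,0,0,-0.175],[0,0,0,-0.175],[0,0,0,-0.07]]]' |head -1
python3 -m jog '[[[0,0,0,0]]]' |head -1
python3 m.py; python3 -c "from h import *;goal(521,107,300,42.9)"
```

```text
time_s: 20.6
ee_pos: [0.5615, -0.1017, 0.2517]
time_s: 21.22
ee_pos: [0.5628, -0.102, 0.2544]
tcp_rot: [180.0, -0.1, -1.5]
wrist_force: [-0.3, -0.3, 4.5]
gripper_width: 0.129
wrist_force: [0.7, 0.1, -4.6]
gripper_width: 0.125
time_s: 22.48
time_s: 23.1
time_s: 23.22
top56 [ 171   57  101  104 4103] [535.5 226.9] [66.2 75.2] 53.2
top56 [ 281  186   93   73 2660] [526.9 112.3] [58.3 73. ] 39.3
wing x -22.2 23.4 ztop 138.8
collar plane dz/dx,dy,z0 [ 4.7000e-02 -1.0000e-03  1.8303e+02] circ ((0.7487622499465942, -1.0878772735595703), 23.823732376098633)
shift cm [-0.18 -0.02  6.8 ] twist -0.007 yaw 42.5 j [-12.  17.  -7. 110.   3.  53. -68.] t 23.27 F [ 0.1 -0.5 -4.2] w 0.128
```

```bash
python3 -m jog '[[[-0.22,0.04,1.6,-0.007],[0,0,3,0],[0,0,3,0],[0,0,2,0],[0,0,0,0]]]'|head -2
python3 -m jog '[[[0,0,0.3,0],[0,0,0.3,0],[0,0,0.2,0],[0,0,0,0]]]'
python3 -c "from h import *;goal(521,107,254,42.9)"
```

```text
time_s: 23.9
ee_pos: [0.5208, 0.1063, 0.2706]
time_s: 24.4
ee_pos: [0.5217, 0.1065, 0.2649]
tcp_rot: [180.0, -0.0, 43.0]
wrist_force: [-0.4, -1.1, -4.5]
gripper_width: 0.129
shift cm [-0.01 -0.09  1.09] twist 0.002 yaw 43.0 j [-13.  25.  -7. 115.   4.  40. -69.] t 24.4 F [-0.4 -1.1 -4.5] w 0.129
```

```bash
python3 -m jog '[[[0,-0.05,0.3,0],[0,0,0.2,0],[0,0,0,0]]]'
python3 -m jog '[[[0,0,0.2,0],[0,0,0.2,0],[0,0,0,0]]]'
python3 -c "from h import *;goal(521,107,254,42.9)"
```

```text
time_s: 24.78
ee_pos: [0.5213, 0.1068, 0.2596]
tcp_rot: [-180.0, 0.0, 43.0]
wrist_force: [0.1, 0.3, -4.0]
gripper_width: 0.129
time_s: 25.15
ee_pos: [0.5213, 0.1068, 0.2556]
tcp_rot: [-180.0, 0.0, 43.0]
wrist_force: [-0.1, -0.2, -3.6]
gripper_width: 0.13
shift cm [-0.01 -0.03  0.16] twist 0.002 yaw 43.0 j [-13.  25.  -7. 115.   4.  39. -69.] t 25.15 F [-0.1 -0.2 -3.6] w 0.13
```

Deep enough for a left-hand fit. I lower the last bit, then turn anticlockwise (twist negative) while sinking.

```bash
python3 -m jog '[[[0,0,0.15,0],[0,0,0.05,0],[0,0,0,0]]]'
python3 -m jog '[[[0,0,0.09,-0.14],[0,0,0.1,-0.14],[0,0,0.1,-0.14],[0,0,0.1,-0.14],[0,0,0,0]]]'
python3 -c "from h import *;goal(521,107,246,126)"
```

```text
time_s: 25.52
ee_pos: [0.5216, 0.1069, 0.254]
tcp_rot: [180.0, -0.0, 43.0]
wrist_force: [0.5, 0.3, -2.9]
gripper_width: 0.132
time_s: 26.15
ee_pos: [0.5216, 0.1069, 0.25]
tcp_rot: [180.0, -0.0, 75.0]
wrist_force: [0.7, 0.4, -3.5]
gripper_width: 0.128
shift cm [-0.01 -0.06  0.4 ] twist -0.89 yaw 75.0 j [ -7.  27. -14. 115.  10.  39. -42.] t 26.15 F [ 0.7  0.4 -3.5] w 0.128
```

```bash
python3 -m jog '[[[0,0,0.1,-0.14],[0,0,0.1,-0.14],[0,0,0.1,-0.14],[0,0,0.1,-0.14],[0,0,0,0]]]'
python3 -m jog '[[[0,0,0.1,-0.14],[0,0,0.1,-0.14],[0,0,0.05,-0.06],[0,0,0,0]]]'
python3 -c "from h import *;goal(521,107,246,126)"
```

```text
time_s: 26.78
ee_pos: [0.5215, 0.1069, 0.246]
tcp_rot: [180.0, -0.0, 107.0]
wrist_force: [1.0, 1.4, -4.3]
gripper_width: 0.125
time_s: 27.28
ee_pos: [0.5221, 0.1069, 0.2453]
tcp_rot: [179.9, 0.1, 126.4]
wrist_force: [-2.9, -1.1, 14.5]
gripper_width: 0.126
shift cm [ 0.07 -0.08 -0.07] twist 0.006 yaw 126.4 j [  3.  29. -27. 115.  19.  41.   1.] t 27.27 F [-2.9 -1.1 14.5] w 0.126
```

```bash
python3 -m jog '[[[0,0,-0.1,0],[0,0,0,0],[0,0,0,0],[0,0,0,0],[0,0,0,0]]]' -0.3
python3 -m jog '[[[0,0,-2,0],[0,0,-3,0],[0,0,-3,0],[0,0,-3,0],[0,0,0,0]]]' 
python3 -m jog '[[[-3,0,-3,0],[-3,0,-3,0],[0,0,0,0]]]' |tail -2
python3 - <<'E'
from h import *
s=sense(); im,d,T,P=grab("wrist"); cv2.imwrite("pics/w6.png",im[:,:,::-1])
for c in((.521,.107),(.5355,.2267)):
    m=(np.hypot(P[:,:,0]-c[0],P[:,:,1]-c[1])<.034)&(d>0)
    h,e=np.histogram(P[m][:,2]*1000,bins=np.arange(45,120,3)); print([(int(b),int(a)) for a,b in zip(h,e) if a>60])
    q=P[m&(P[:,:,2]>.09)]; print(cv2.minAreaRect((q[:,:2]*1000).astype(np.float32)))
im,*_=grab("scene"); cv2.imwrite("pics/sc6.png",im[:,:,::-1])
E
```

```text
time_s: 27.9
ee_pos: [0.5213, 0.1068, 0.2443]
tcp_rot: [-180.0, -0.0, 126.6]
wrist_force: [-0.3, 0.3, -0.0]
gripper_width: 0.651
time_s: 28.52
ee_pos: [0.5221, 0.1072, 0.3567]
tcp_rot: [179.8, 0.1, 126.6]
wrist_force: [0.5, 1.2, -0.9]
gripper_width: 0.651
wrist_force: [-0.4, -0.1, -0.5]
gripper_width: 0.648
[(54, 1971), (57, 238), (60, 1375), (63, 140), (102, 258), (105, 714)]
((522.8502807617188, 106.92255401611328), (11.588786125183105, 44.72455596923828), 36.180450439453125)
[(48, 73), (54, 1967), (57, 220), (60, 1294), (63, 112), (66, 63), (69, 65), (72, 70), (75, 68), (78, 77), (81, 75), (84, 81), (87, 68), (90, 89), (93, 81), (96, 88), (99, 110), (102, 436), (105, 874)]
((536.4520874023438, 228.39410400390625), (46.11763381958008, 12.939786911010742), 38.7634162902832)
```

View pics/w6.png

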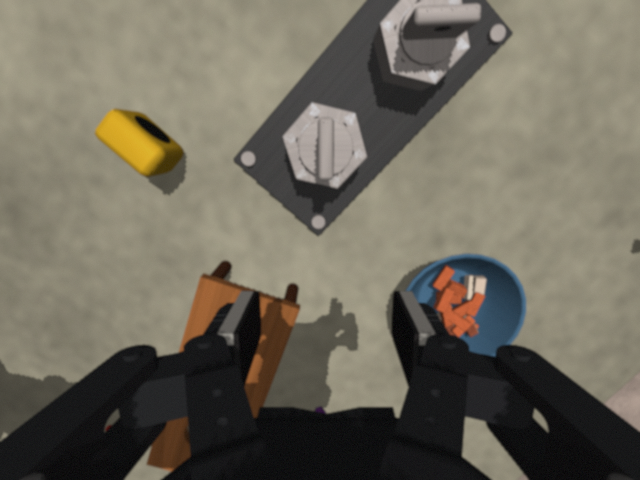

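View pics/sc6.png

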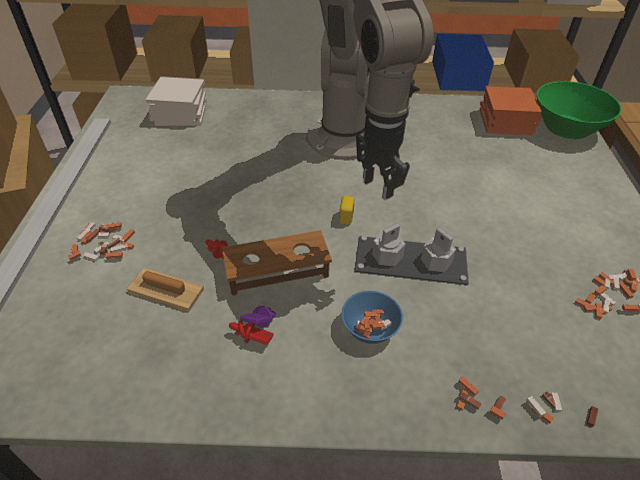

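Both screws are seated: collar tops at about 62 mm, wing tops at about 107 mm, and the gripper is clear. The bowl, float and tape are at the same pixels as at the start. The look-alikes were already lying over in the first close picture, before I gripped anything.

```bash
python3 -c "from cell import hand_in;print(hand_in())"
```

```text
the job is handed in; nothing more can be done
None
```

Both tie screws are in the nuts that take them, with their collars resting on the nuts. I handed the job in at about 28.9 s; no verdict is reported.

- **First screw (rack end at y = -0.217):** it would not fit nut 1 in either the right-hand or the left-hand position; the collar stopped about 17–20 mm up. In nut 2 it dropped to about 8 mm, as a right-hand fit should, and screwed clockwise until the collar rested.
- **Second screw (rack end at y = -0.102):** it dropped into nut 1 at the left-hand start and screwed anticlockwise until the collar rested.

**Last checks:**
- The collar tops measured about 60–63 mm (62 expected) and the wing tops about 105–108 mm (108 expected).
- The wings were about 43–44 deg past the fixture's y axis, inside the 30–55 deg range.
- The highest wrist force I read was about 45 N, while testing the wrong nut.
- The gripper was open and clear. The bowl, float and tape looked unmoved in the scene picture.

**Disagreement:** the red and purple look-alikes stood upright in the first pictures and were lying down in later ones. At least the purple and one red were already over before I gripped anything. The gripper never came near them, so I take it they toppled by themselves.

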